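Test the pump of the empty red sauce dispenser

ROBOT

A 7-joint arm with a two-finger parallel gripper is mounted at the origin on the work surface. World frame = base frame: x ahead of the robot, y to its left, z up, the work surface at z = 0. Lengths are in m, angles in rad, forces in N, time in s.
With the tool pointing down it reaches from about 0.4 to 0.85 m from the base axis. Payload 4.5 kg.
Tool frame: the origin (TCP) lies between the finger pads; the fingertips stand 19 mm ahead of it and the grasp point (between the pads) is the TCP; z points along the fingers, y is the direction in which the jaws open and shut (so a half turn about z gives the same grasp; the last joint's range is limited). The gripper opens to 88 mm and grips with 3 to 60 N. Pads are 18 mm wide; open, the fingers measure 123 mm over their backs; the gripper's body (75 mm by 187 mm) begins 45 mm behind the grasp point.
Start: joints at [1.154, 0.689, -0.195, 1.565, 0.157, 0.902, -0.215], TCP at [0.272, -0.563, 0.258] pointing down, gripper open.
Joint ranges: [-3.01, 3.01], [-0.46, 2.08], [-1.47, 1.51], [0.13, 2.56], [-1, 4.14], [0.04, 2.09], [-2.66, 2.66]. Speed limits (rad/s): [2.57, 2.57, 3.14, 3.14, 3.14, 3.14, 3.14].

INTERFACE

Orientations are given as a unit quaternion [x, y, z, w].
In Python, from plant import status, snapshot, finish_job, cut_out, tip_of gives the robot as it stands. The module is installed in compiled form; this text tells all that it offers.
- The arm moves only by the tool carry_out, never from a script. Its arguments are lists of equal length, an entry for each row: "linear": the shift along the world's x, y, z in m, a list of three; "roll": the turn about the world's z in rad. A call has 1 to 8 rows; each row is the pose to reach, as a shift and turn from the pose measured when the call began; what a row does not reach only later rows make up. A row lasts 1/12 s, in which the tool goes at most 41.7 mm and 7.16 degrees, less where a joint would pass 70% of its speed; a pose out of reach is approached as far as the arm can. A call with a gripper value outside its range is refused whole. "gripper" is the opening, from 0 (shut) to 1 (fully open), set as the call begins (left out, the last holds). The fingers move at their own pace and stop on an object; "grip_force" is the grip in N (left out, the last holds). Time passes only in rows, so rows that repeat a pose let the fingers close. It gives the time, the measured TCP pose, the force and the opening at its end, in the units of the state.
- status.get_state(): the state, without advancing time (a new reading comes with each control period).
- snapshot(name): name is "scene" or "top"; returns a dict with "img" (400x640x3 uint8, red, green, blue), "range_z" (400x640 float32, m along the optical axis (not along the pixel's ray), 0 where there is no reading), "fx", "fy", "cx", "cy" (pixels), "k1" (the pictures are not rectified: a ray, as slopes to the right and down, at radius r is drawn at 1 + k1 r^2 times it, then the intrinsics apply), "world_from_camera" (4x4, takes a point from camera to world coordinates). Camera axes: x right, y down, z forward; pixel columns grow to the right and rows downward; lengths in m; the calibration is good to about 2 mm. A picture is of the moment at which its call begins.
- finish_job(): hands the job in, once; it reports no verdict.
Trained networks look in a picture, given as the dict that the camera call returned (one of the last four; its "shot" number tells which), for a name from the list of things; names that differ only in an ending like _2 or _b are one class to them, and where a whole thing is asked for, a point or a joint stands for the part that bears it (a point fixed in the world has none). Each returns a list of dicts, best first, with "confidence" (0 to 1); they miss things now and then, are a little off and sometimes report something else, mostly with a low value. They report only what shows in the picture. A call takes as long as a camera call. They do not tell look-alikes from the thing itself.
- cut_out(picture, query): "region" (400x640 bool, what is visible of it) and "pixel" ([column, row] in pixels, amid what is visible of it).
- tip_of(picture, query): "pixel" ([column, row] in pixels: a listed point, or the origin of a listed thing).
The state is a dict: "clock": time; "q": joint angles; "qd": joint speeds; "joint_torque": joint torques, N m; "tool_pos": TCP position; "eef_rot": TCP orientation; "contact_force": force on the tool from outside, world axes, zero at the start; "moment": the same for the moment, N m; "opening": opening from 0.0 (shut) to 1.0 (fully open).
Only numpy, scipy, OpenCV 4.12 (cv2) and the standard library are available. Lean on these libraries where they do the work, as an engineer would, in place of code of your own. Each camera call takes 0.05 s, during which the arm holds its last target.

TASK

Test the pump of the empty red sauce dispenser before it is refilled: with the fingertips, gently press its pump head right down and keep it down for about two seconds, then let it rise all the way and draw back. Do not lift, tip or shift the dispenser, and leave the other dispensers, the basket, tray, rack and plates untouched.

Things in the scene. Friction and masses are not known exactly. Their poses are not given: they have to be found in the camera images.
- red_dispenser: All-red plastic sauce dispenser, loose, empty (0.12 to 0.2 kg): round bottle 82 mm across at the foot, 150 mm high, with a 40 mm wide collar up to 165 mm, then a white stem carrying the red pump head. Stands upright on the slab. Origin at the centre of its underside; z up; the pump's spout points along its -x, its tip 55 mm from the axis
- red_head (a point): Centre of the flat round top (36 mm across) of the red dispenser's pump head; it lies on the bottle's axis, 204 mm above the slab when the pump is up, and goes down with the pump. Axes as the dispenser's
- red_pump (a joint): Travel of the red pump head: 0 m = up, 0.020 m = fully down at its stop. A spring pushes it up: 1.5 N starts it, 6.5 N holds it fully down; it rises by itself when let go
- yellow_dispenser: All-yellow dispenser with its own pump, same shape and size as the red one, full, 0.3 to 0.6 kg; loose; origin at the centre of its underside, z up
- green_dispenser: All-green dispenser with its own pump, same shape and size as the red one, full, 0.3 to 0.6 kg; loose; origin at the centre of its underside, z up
- basket: Closed steel wire grill basket lying flat, loose: 160 x 160 mm, 32 mm high, a wire handle reaching 214 mm from the centre along its +x. Origin at the centre of the square's underside
- tray: Stubby aluminium tray lying upside down, loose: 144 x 224 mm over the rim, 45 mm high. Origin at the centre of its underside (on the slab), z up, long side along y
- rack: Wooden plate rack, fixed to the slab: 170 mm along x, 120 mm along y, 30 mm rails with pegs up to 85 mm. Origin at the centre of its underside
- plate_a: White melamine plate, 180 mm across, 11 mm thick, standing on edge in the rack, top about 200 mm above the slab. Origin at its centre, x along its axis
- plate_b: Second white melamine plate, like plate_a, in another slot of the same rack
Mind the look-alikes: they are no part of the job. There is more than one size of the yellow_dispenser; the job needs the largest.

How it is judged:
By the outcome, as a careful person would: the job done as asked, in the order asked, and still so for the second after the job is handed in, with the robot touching nothing.
It also fails if it takes over 40 s, if anything falls off the work surface, if the arm or the gripper's body presses on something with over 40 N, if the wrist force passes 120 N, or if a joint passes its speed limit or range.

## Working session

There is one attempt and no reset: what is moved stays moved. The work goes in short steps, Python scripts to look and compute and a tool call to move; the robot and the scene stay as the last step left them, time stands still between calls to the robot, and variables do not carry over. Pictures are saved under pics/ and viewed, and the job is handed in when it is done.

Besides the shell and the picture viewer there is one more tool, called after "Emit:" as name(argument=value, ...), one argument or row to a line, values as JSON. carry_out: Moves the arm, as the interface text tells. Its arguments: {"type":"object","properties":{"linear":{"type":"array"},"roll":{"type":"array"},"gripper":{"type":"number"},"grip_force":{"type":"number"}},"required":["linear","roll"]}

```bash
mkdir -p pics
cat > h.py <<'E'
import numpy as np, cv2
from plant import status, snapshot, finish_job, cut_out, tip_of
def save(p,name):
    cv2.imwrite('pics/'+name, cv2.cvtColor(p['img'],cv2.COLOR_RGB2BGR))
def world(p,px,z=None):
    px=np.atleast_2d(np.asarray(px,float))
    K=np.array([[p['fx'],0,p['cx']],[0,p['fy'],p['cy']],[0,0,1]])
    n=cv2.undistortPoints(px.reshape(-1,1,2),K,np.array([p['k1'],0,0,0.])).reshape(-1,2)
    d=p['range_z'][px[:,1].round().astype(int),px[:,0].round().astype(int)] 
    T=np.array(p['world_from_camera'])
    r=np.c_[n,np.ones(len(n))]
    if z is not None:
        rw=r@T[:3,:3].T; s=(z-T[2,3])/rw[:,2]; return T[:3,3]+rw*s[:,None]
    return (r*d[:,None])@T[:3,:3].T+T[:3,3]
E
python3 - <<'E'
from h import *
s=status.get_state(); print(s)
for n in ('scene','top'):
    p=snapshot(n); save(p,n+'0.png'); print(n,p['world_from_camera'])
    for q in ('red_head','red_dispenser','yellow_dispenser','green_dispenser'):
        print(q,[(t['pixel'],round(t['confidence'],2),world(p,t['pixel']).round(3).tolist()) for t in tip_of(p,q)])
    for c in cut_out(p,'red_dispenser'):
        ys,xs=np.nonzero(c['region']); w=world(p,np.c_[xs,ys]); ok=p['range_z'][ys,xs]>0; w=w[ok]
        print('cut',c['pixel'],c['confidence'],len(w),np.percentile(w,[1,50,99],axis=0).round(3).tolist())
        t=w[w[:,2]>w[:,2].max()-0.006]; print(' top',t.mean(0).round(4),t.min(0),t.max(0),len(t))
E
```

```text
{'clock': 0.0, 'q': array([ 1.15382488,  0.68998939, -0.19449182,  1.56630906,  0.15730242,
        0.90248862, -0.21509726]), 'qd': array([ 0.00153149, -0.00027525,  0.00102788, -0.00106954, -0.00064891,
       -0.0017442 ,  0.00012829]), 'joint_torque': array([-8.10947877e-04, -5.27576745e+01, -1.26721054e+00, -1.53431797e+01,
       -5.27002453e-02,  6.59472644e-03,  1.74045458e-04]), 'tool_pos': array([ 0.27198295, -0.56207416,  0.25691538]), 'eef_rot': array([ 9.74700067e-01,  2.23515024e-01, -2.70907365e-04, -8.60514980e-04]), 'contact_force': array([ 0.20863674, -0.15611431,  0.05802116]), 'moment': array([-0.03798292, -0.03611656, -0.04802311]), 'opening': 0.9954177057878048}
scene [[ 0.78362269  0.44492787 -0.43356046  1.36113613]
 [ 0.62109953 -0.57578772  0.53169905 -0.88386107]
 [-0.01307107 -0.68593564 -0.72754481  1.37226362]
 [ 0.          0.          0.          1.        ]]
red_head [([271.3, 187.3], 0.61, [[0.477, -0.053, 0.204]])]
red_dispenser [([275.8, 228.4], 0.79, [[0.509, -0.085, 0.048]]), ([318.7, 193.1], 0.34, [[0.513, 0.15, 0.039]])]
yellow_dispenser [([230
[... 704 characters left out ...]
6.4, 247.8], 0.47, [[0.465, -0.461, 0.005]]), ([336.9, 240.6], 0.45, [[0.483, -0.066, 0.209]])]
red_dispenser [([333.7, 253.6], 0.78, [[0.444, -0.057, 0.132]])]
yellow_dispenser [([390.8, 220.6], 0.9, [[0.556, -0.264, 0.148]]), ([374.7, 255.7], 0.68, [[0.436, -0.209, 0.082]]), ([359.6, 225.5], 0.54, [[0.548, -0.158, 0.088]]), ([187.4, 254.7], 0.26, [[0.45, 0.461, 0.151]])]
green_dispenser [([276.6, 247.8], 0.66, [[0.468, 0.147, 0.142]]), ([305.0, 178.2], 0.43, [[0.744, 0.044, 0.048]])]
cut [339.2, 249.5] 0.63 379 [[0.431, -0.095, 0.043], [0.468, -0.06, 0.144], [0.511, -0.026, 0.209]]
 top [ 0.4754 -0.062   0.2078] [ 0.44774111 -0.07664964  0.2061624 ] [ 0.48854221 -0.04599505  0.21195502] 18
```

Run:
```python
import cv2
a=cv2.imread('pics/scene0.png')[130:330,170:390]; b=cv2.imread('pics/top0.png')[150:310,230:450]
cv2.imwrite('pics/c1.png',cv2.resize(a,None,fx=3,fy=3,interpolation=cv2.INTER_CUBIC)[:600])
cv2.imwrite('pics/c2.png',cv2.resize(b,None,fx=3.6,fy=3.6,interpolation=cv2.INTER_CUBIC))
```

```text
(no output)
```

View pics/scene0.png

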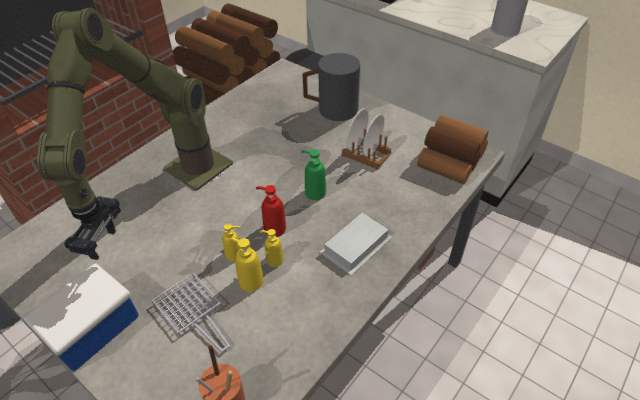

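View pics/c1.png

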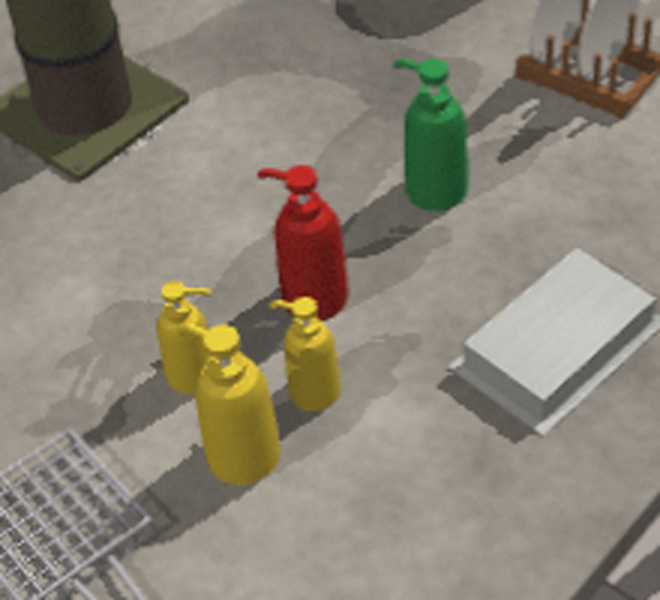

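View pics/c2.png

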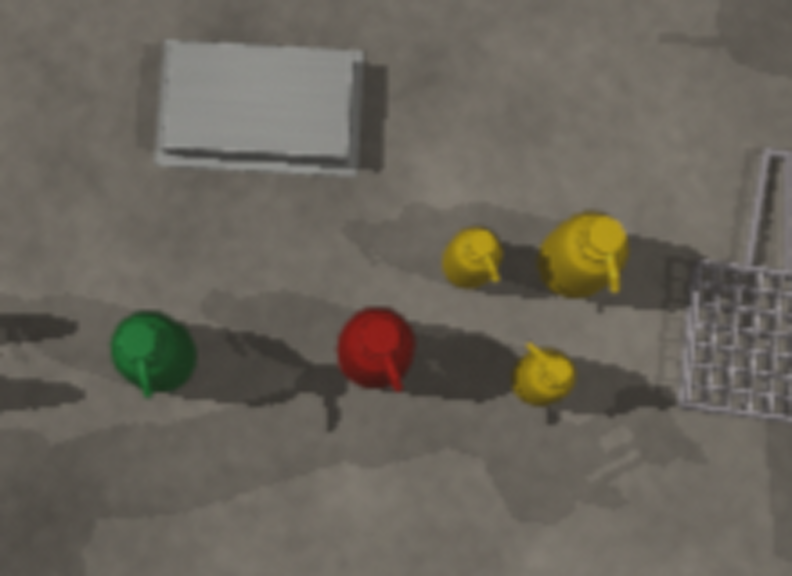

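Run:
```python
from h import *
from scipy.optimize import least_squares
for n,px in (('top',[335.6,243.6]),('scene',[270.3,188.3])):
    p=snapshot(n); print(n,'head',world(p,px,0.204).round(4))
    hsv=cv2.cvtColor(p['img'],cv2.COLOR_RGB2HSV)
    m=((hsv[...,0]<8)|(hsv[...,0]>172))&(hsv[...,1]>150)&(hsv[...,2]>50)&(p['range_z']>0)
    ys,xs=np.nonzero(m); w=world(p,np.c_[xs,ys])
    k=(np.hypot(w[:,0]-.48,w[:,1]+.06)<.09)&(w[:,2]>.01); w=w[k]; X=np.c_[xs,ys][k]
    t=(w[:,2]>.197); wz=world(p,X[t],.204)
    print('top px',t.sum(), wz.min(0).round(3),wz.max(0).round(3)); 
    b=w[(w[:,2]>.015)&(w[:,2]<.115)]; print('body n',len(b))
    f=lambda c:np.hypot(b[:,0]-c[0],b[:,1]-c[1])-.0405
    r=least_squares(f,[.49,-.065],loss='soft_l1',f_scale=.003); print('axis',r.x.round(4), np.median(abs(r.fun)))
    sp=w[(w[:,2]>.18)]; d=sp[:,:2]-r.x; i=np.hypot(*d.T); j=i>.035; print('spout dir',np.degrees(np.arctan2(*d[j].mean(0)[::-1])) if j.any() else None, sp[j].mean(0) if j.any() else 0)
    # all heights along the route
    if n=='top':
        g=np.mgrid[0:400:2,0:640:2].reshape(2,-1)[::-1].T; g=g[p['range_z'][g[:,1],g[:,0]]>0]; W=world(p,g)
        c=(W[:,0]>.2)&(W[:,0]<.65)&(W[:,1]>-.65)&(W[:,1]<.1); c=W[c]
        for y in np.arange(-.65,.1,.05):
            q=c[(c[:,1]>=y)&(c[:,1]<y+.05)]; print(round(y,2), q[:,2].max().round(3), end=' ; ')
```

```text
top head [[ 0.4733 -0.0616  0.204 ]]
top px 99 [ 0.434 -0.077  0.204] [ 0.493 -0.046  0.204]
body n 34
axis [ 0.4773 -0.0629] 0.0005297170945300668
spout dir -165.0625581874964 [ 0.43442002 -0.07428045  0.19638742]
-0.65 0.605 ; -0.6 0.636 ; -0.55 0.682 ; -0.5 0.72 ; -0.45 0.749 ; -0.4 0.738 ; -0.35 0.146 ; -0.3 0.208 ; -0.25 0.155 ; -0.2 0.152 ; -0.15 0.101 ; -0.1 0.21 ; -0.05 0.207 ; 0.0 0.011 ; 0.05 0.009 ; scene head [[ 0.477  -0.0588  0.204 ]]
top px 90 [ 0.437 -0.083  0.204] [ 0.499 -0.044  0.204]
body n 372
axis [ 0.4755 -0.058 ] 0.00175143585285676
spout dir -155.3947848412315 [ 0.43715365 -0.07558582  0.19859467]
```

Emit:
carry_out(
  linear=[
    [0,0,0.03],
    [0.005,0.01,0.06],
    [0.02,0.04,0.07],
    [0.035,0.075,0.07],
    [0.05,0.11,0.07],
    [0.063,0.145,0.07],
    [0.076,0.18,0.07],
    [0.09,0.215,0.07],
  ],
  roll=[0,0,-0.02,-0.04,-0.06,-0.08,-0.1,-0.1],
  gripper=0,
  grip_force=10,
)

```text
clock: 1.37
tool_pos: [0.3625, -0.3459, 0.328]
eef_rot: [0.985, 0.174, 0.0, 0.0]
contact_force: [0.5, -0.6, 0.4]
opening: 0.418
```

Emit:
carry_out(
  linear=[
    [0.015,0.038,0],
    [0.029,0.074,0],
    [0.044,0.11,0],
    [0.058,0.146,0],
    [0.073,0.182,-0.01],
    [0.087,0.218,-0.02],
    [0.1,0.252,-0.03],
    [0.1135,0.285,-0.04],
  ],
  roll=[0,0,0,0,0,0,0,0],
)

```text
clock: 2.03
tool_pos: [0.4765, -0.0589, 0.2879]
eef_rot: [0.985, 0.174, 0.001, 0.0]
contact_force: [1.6, 0.0, -0.1]
opening: 0.01
```

Emit:
carry_out(
  linear=[
    [0,0,0],
    [0,0,0],
    [0,0,0],
  ],
  roll=[0,0,0],
)

```text
clock: 2.28
tool_pos: [0.4763, -0.0594, 0.288]
eef_rot: [0.985, 0.174, 0.0, 0.001]
contact_force: [-0.2, -0.1, 0.8]
opening: 0.005
```

Run:
```python
from h import *
s=status.get_state();print(s['tool_pos'],s['contact_force'],s['opening'],s['clock'])
for n in('scene','top'):
    p=snapshot(n); im=cv2.cvtColor(p['img'],cv2.COLOR_RGB2BGR)
    c=im[100:250,190:350] if n=='scene' else im[150:300,260:420]
    cv2.imwrite(f'pics/a_{n}.png',cv2.resize(c,None,fx=4,fy=4,interpolation=cv2.INTER_CUBIC))
```

```text
[ 0.47625643 -0.05940301  0.28795135] [-0.20406307 -0.08690285  0.76226126] 0.005390411177129208 2.2833
```

View pics/a_scene.png

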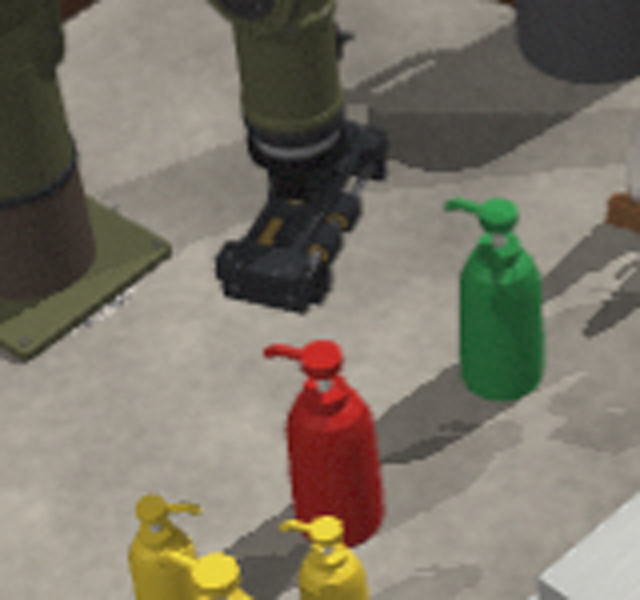

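View pics/a_top.png

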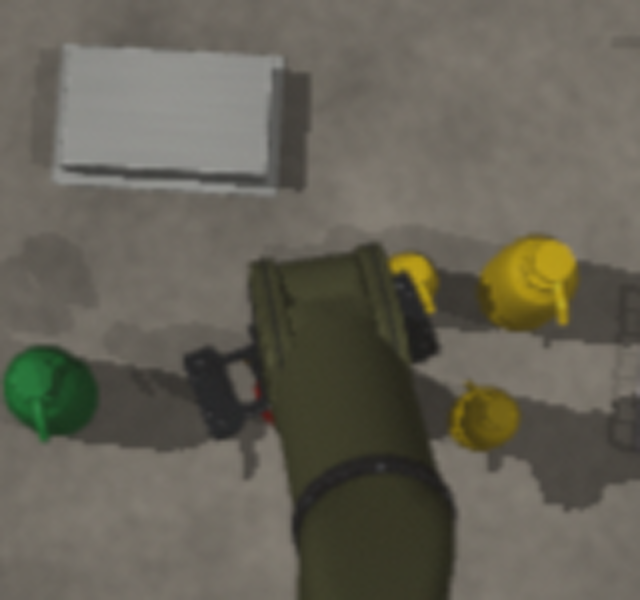

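Run:
```python
from h import *
p=snapshot('scene'); T=np.linalg.inv(p['world_from_camera'])
K=np.array([[p['fx'],0,p['cx']],[0,p['fy'],p['cy']],[0,0,1]])
def pr(w): return cv2.projectPoints(np.array([w],float),cv2.Rodrigues(T[:3,:3])[0],T[:3,3],K,np.array([p['k1'],0,0,0.]))[0].ravel()
im=cv2.cvtColor(p['img'],cv2.COLOR_RGB2BGR)
o=lambda w:((pr(w)-[190,100])*4).astype(int)
c=cv2.resize(im[100:250,190:350],None,fx=4,fy=4)
for w,col in (((.476,-.0595,.269),(255,0,0)),((.476,-.0595,.288),(255,255,0)),((.476,-.0595,.333),(0,255,255)),((.476,-.0595,.204),(255,255,255))):
    cv2.circle(c,tuple(map(int,o(w))),4,col,-1); print(w,pr(w))
cv2.imwrite('pics/b.png',c)
m=p['range_z']; 
ys,xs=np.mgrid[100:190,230:300]; W=world(p,np.c_[xs.ravel(),ys.ravel()])
k=(W[:,2]>.22)&(W[:,2]<.45)&(np.hypot(W[:,0]-.476,W[:,1]+.06)<.15)
for a in np.arange(.22,.4,.02):
    q=W[k&(W[:,2]>=a)&(W[:,2]<a+.02)]; 
    if len(q): print(a.round(2),len(q),q.min(0).round(3),q.max(0).round(3))
```

```text
(0.476, -0.0595, 0.269) [268.22140298 173.86409962]
(0.476, -0.0595, 0.288) [267.70410309 169.48962702]
(0.476, -0.0595, 0.333) [266.44587093 158.82989412]
(0.476, -0.0595, 0.204) [269.9313759  188.29103991]
0.26 10 [ 0.481 -0.072  0.271] [ 0.493 -0.045  0.28 ]
0.28 30 [ 0.48  -0.074  0.28 ] [ 0.493 -0.043  0.299]
0.3 10 [ 0.484 -0.074  0.3  ] [ 0.493 -0.055  0.314]
0.32 27 [ 0.457 -0.149  0.334] [0.531 0.031 0.34 ]
0.34 289 [ 0.458 -0.153  0.34 ] [0.542 0.033 0.36 ]
0.36 475 [ 0.455 -0.159  0.36 ] [0.541 0.037 0.38 ]
0.38 130 [ 0.462 -0.159  0.38 ] [0.539 0.034 0.4  ]
```

View pics/b.png

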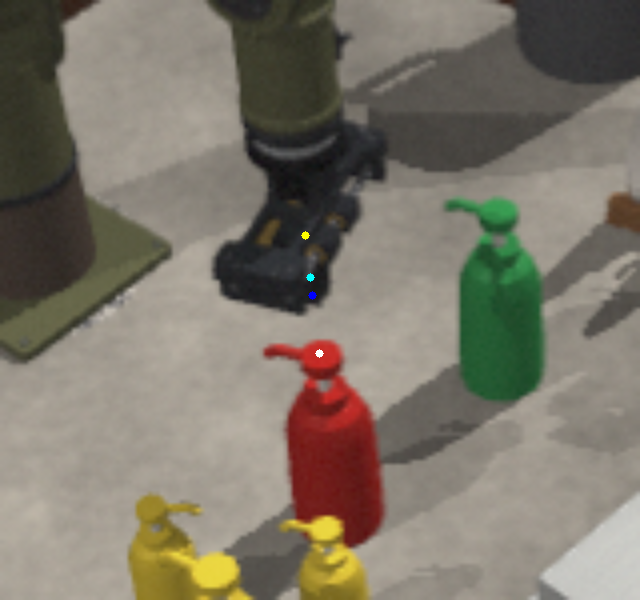

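Emit:
carry_out(
  linear=[
    [0,0,-0.02],
    [0,0,-0.04],
    [0,0,-0.053],
    [0,0,-0.057],
    [0,0,-0.057],
  ],
  roll=[0,0,0,0,0],
)

```text
clock: 2.85
tool_pos: [0.4754, -0.0618, 0.2307]
eef_rot: [0.985, 0.172, -0.0, 0.001]
contact_force: [-0.3, 1.0, 0.2]
opening: 0.007
```

Emit:
carry_out(
  linear=[
    [0,0,-0.002],
    [0,0,-0.004],
    [0,0,-0.006],
    [0,0,-0.008],
    [0,0,-0.01],
    [0,0,-0.012],
    [0,0,-0.014],
    [0,0,-0.014],
  ],
  roll=[0,0,0,0,0,0,0,0],
)

```text
clock: 3.52
tool_pos: [0.4758, -0.0619, 0.2166]
eef_rot: [0.985, 0.172, -0.0, 0.001]
contact_force: [0.4, -0.4, 2.6]
opening: 0.01
```

Emit:
carry_out(
  linear=[
    [0,0,-0.002],
    [0,0,-0.004],
    [0,0,-0.006],
    [0,0,-0.008],
    [0,0,-0.01],
    [0,0,-0.011],
    [0,0,-0.012],
    [0,0,-0.012],
  ],
  roll=[0,0,0,0,0,0,0,0],
)

```text
clock: 4.18
tool_pos: [0.4759, -0.0619, 0.2046]
eef_rot: [0.985, 0.172, 0.0, 0.001]
contact_force: [0.2, -1.4, 5.9]
opening: 0.007
```

Run:
```python
from h import *
s=status.get_state();print(s['tool_pos'],s['contact_force'],s['moment'],s['clock'])
p=snapshot('scene'); im=cv2.cvtColor(p['img'],cv2.COLOR_RGB2BGR)
cv2.imwrite('pics/d1.png',cv2.resize(im[130:250,210:330],None,fx=5,fy=5,interpolation=cv2.INTER_CUBIC))
```

```text
[ 0.47585019 -0.06192022  0.20456522] [ 0.19452884 -1.44517711  5.85843715] [-0.1617474   0.07716839  0.02591177] 4.1833
```

View pics/d1.png

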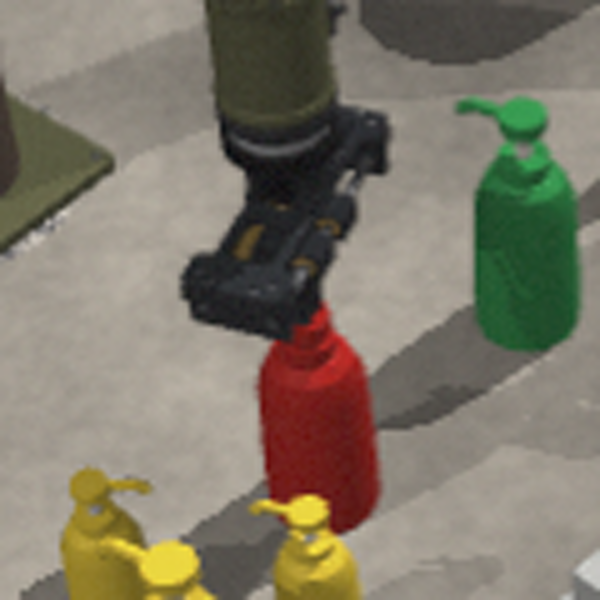

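Head is nearly down at image (315,315) of the crop, bottle upright. Force follows the spring; I press the last millimetres.

Emit:
carry_out(
  linear=[
    [0,0,-0.001],
    [0,0,-0.0015],
    [0,0,-0.002],
    [0,0,-0.002],
  ],
  roll=[0,0,0,0],
)

```text
clock: 4.57
tool_pos: [0.4759, -0.0619, 0.2033]
eef_rot: [0.985, 0.172, 0.0, 0.001]
contact_force: [-1.6, -1.4, 12.9]
opening: 0.005
```

Emit:
carry_out(
  linear=[
    [0,0,-0.0008],
    [0,0,-0.0008],
    [0,0,-0.0008],
    [0,0,-0.0008],
    [0,0,-0.0008],
    [0,0,-0.0008],
    [0,0,-0.0008],
    [0,0,-0.0008],
  ],
  roll=[0,0,0,0,0,0,0,0],
)

```text
clock: 5.23
tool_pos: [0.476, -0.0619, 0.2033]
eef_rot: [0.985, 0.172, 0.001, 0.001]
contact_force: [-2.6, 0.9, 13.8]
opening: 0.004
```

Emit:
carry_out(
  linear=[
    [0,0,-0.0008],
    [0,0,-0.0008],
    [0,0,-0.0008],
    [0,0,-0.0008],
    [0,0,-0.0008],
    [0,0,-0.0008],
    [0,0,-0.0008],
    [0,0,-0.0008],
  ],
  roll=[0,0,0,0,0,0,0,0],
)

```text
clock: 5.9
tool_pos: [0.476, -0.0619, 0.2033]
eef_rot: [0.985, 0.171, 0.001, 0.002]
contact_force: [-2.6, -0.2, 15.2]
opening: 0.004
```

Emit:
carry_out(
  linear=[
    [0,0,-0.0008],
    [0,0,-0.0008],
    [0,0,-0.0008],
    [0,0,-0.0008],
    [0,0,-0.0008],
    [0,0,-0.0008],
  ],
  roll=[0,0,0,0,0,0],
)

```text
clock: 6.4
tool_pos: [0.4759, -0.0619, 0.2033]
eef_rot: [0.985, 0.171, 0.001, 0.002]
contact_force: [-2.7, -0.8, 14.9]
opening: 0.008
```

Emit:
carry_out(
  linear=[
    [0,0,0.003],
    [0,0,0.006],
    [0,0,0.01],
    [0,0,0.014],
    [0,0,0.018],
    [0,0,0.024],
    [0,0,0.035],
    [0,0,0.05],
  ],
  roll=[0,0,0,0,0,0,0,0],
)

```text
clock: 7.07
tool_pos: [0.475, -0.0617, 0.253]
eef_rot: [0.985, 0.172, -0.0, 0.001]
contact_force: [0.4, -0.4, 0.4]
opening: 0.008
```

Held about 2.1 s at the stop. Now drawing back the way I came.

Emit:
carry_out(
  linear=[
    [0,0,0.03],
    [0,0,0.06],
    [-0.01,-0.03,0.07],
    [-0.022,-0.06,0.07],
    [-0.034,-0.095,0.07],
    [-0.048,-0.13,0.07],
    [-0.06,-0.155,0.07],
    [-0.07,-0.175,0.07],
  ],
  roll=[0,0,0,0,0,0,0,0],
)

```text
clock: 7.73
tool_pos: [0.4032, -0.239, 0.3229]
eef_rot: [0.985, 0.17, -0.001, 0.001]
contact_force: [0.6, -1.0, -0.2]
opening: 0.007
```

Emit:
carry_out(
  linear=[
    [-0.01,-0.03,0],
    [-0.022,-0.06,0],
    [-0.034,-0.095,0],
    [-0.045,-0.12,0],
    [-0.055,-0.14,0],
    [-0.06,-0.15,0],
    [-0.06,-0.15,0],
  ],
  roll=[0,0,0,0,0,0,0],
)

```text
clock: 8.32
tool_pos: [0.3415, -0.391, 0.3227]
eef_rot: [0.986, 0.168, -0.001, 0.001]
contact_force: [-0.6, -0.2, 0.1]
opening: 0.005
```

Run:
```python
from h import *
s=status.get_state();print(s['tool_pos'],s['contact_force'],s['clock'],abs(s['qd']).max())
for n in('scene','top'):
    p=snapshot(n); save(p,n+'1.png')
    a=cv2.imread(f'pics/{n}0.png'); b=cv2.imread(f'pics/{n}1.png')
    sl=(slice(180,245),slice(250,295)) if n=='scene' else (slice(230,262),slice(318,352))
    print(n,'diff around red',np.abs(a[sl].astype(int)-b[sl]).max(2).mean())
    hsv=cv2.cvtColor(p['img'],cv2.COLOR_RGB2HSV)
    for im,l in((a,'before'),(b,'after')):
        h=cv2.cvtColor(im,cv2.COLOR_BGR2HSV); m=((h[...,0]<8)|(h[...,0]>172))&(h[...,1]>150)&(h[...,2]>50)
        ys,xs=np.nonzero(m[sl]); print(l,len(xs),xs.mean().round(2),ys.mean().round(2),ys.min(),ys.max())
    for c in cut_out(p,'red_dispenser')[:1]:
        ys,xs=np.nonzero(c['region']); w=world(p,np.c_[xs,ys]); print(np.percentile(w[:,2],[95,98]))
    if n=='scene': cv2.imwrite('pics/e.png',np.hstack([cv2.resize(x[150:310,200:330],None,fx=3,fy=3) for x in(a,b)]))
```

```text
[ 0.34146036 -0.39098803  0.3226632 ] [-0.55263319 -0.22469115  0.11337468] 8.3167 0.05277887430920986
scene diff around red 9.350769230769231
before 831 22.61 31.23 5 56
after 821 22.64 31.38 5 56
[0.20462451 0.20721814]
top diff around red 4.284007352941177
before 358 15.97 16.37 6 28
after 347 15.71 16.24 6 27
[0.20621496 0.20835344]
```

View pics/e.png

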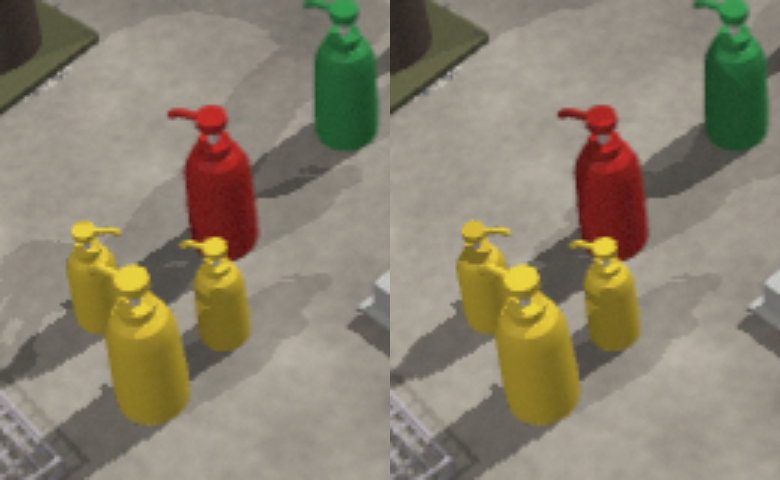

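The before and after crops match: the red head is back up at (210,115) and (600,115), the bottle has not moved, and neither have the neighbours.

```bash
python3 -c "
from plant import finish_job; print(finish_job())"
```

```text
the job is handed in; nothing more can be done
None
```

I pressed the red dispenser's pump head straight down with the closed fingertips until it hit its stop. I held it there for just over 2 s, then let it rise, drew the arm back about 0.35 m and handed the job in at about 8.4 s.

- **Press:** the spring force rose to about 6 N near the bottom, then jumped to 13–15 N once the head reached its stop. The fingertips moved about 20 mm from the expected contact height. The wrist force stayed at or below about 15 N in every reading.
- **After release:** the head's top measured about 0.205–0.208 m, the same as before the press within camera error (nominal 0.204 m).
- **Dispenser position:** its image centroid moved by less than 0.3 px in both cameras. The pixel differences that remain look like the arm's changed shadow.
- **Other items:** the other dispensers and what shows of the basket and tray look unmoved in the before/after view. I did not compare the rack and plates closely, but the arm never went near them.
- **Disagreement:** the two cameras put the bottle's axis up to 5 mm apart in y (-0.058 to -0.063 m). I pressed at y = -0.062 m; the press went straight down with little side force.

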